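Setting the bars of a drying rack with a spacer block

ROBOT

A 6-joint arm with a two-finger parallel gripper is mounted at the origin on the work surface. World frame = base frame: x ahead of the robot, y to its left, z up, the work surface at z = 0. Lengths are in m, angles in rad, forces in N, time in s.
With the tool pointing down it reaches from about 0.275 to 1 m from the base axis. Payload 8.4 kg.
Tool frame: the origin (TCP) lies where the fingers leave the gripper's body, on its centre line; the fingertips stand 73 mm ahead of it and the grasp point (between the pads) lies arm.grasp_offset ahead of it (arm.grasp_offset is the distance from the TCP to the grasp point, in m); z points along the fingers, y is the line along which they close (so a half turn about z gives the same grasp; the last joint's range is limited). The gripper opens to 85 mm and grips with 20 to 120 N. Pads are 22 mm wide; open, the fingers measure 114 mm over their backs; the gripper's body (76 mm by 85 mm) begins 54 mm behind the grasp point. The pads swing forward as they close: fully open they stand 13 mm farther back than shut.
Start: joints at [1.119, 0.353, 1.633, -0, 1.155, -0.002], TCP at [0.272, 0.563, 0.304] pointing down, gripper open.
Joint ranges: [-2.63, 2.63], [-0.92, 2.1], [0.06, 2.66], [-1.3, 4.44], [0, 2.69], [-3.02, 3.02]. Speed limits (rad/s): [2.22, 2.22, 2.79, 3.14, 3.14, 3.14].

INTERFACE

Orientations are given as a 3x3 rotation matrix whose columns are the frame's x, y, z axes.
In Python, from rig import arm, camera gives the robot as it stands. The module is installed in compiled form; this text tells all that it offers.
- The arm moves only by the tool carry_out, never from a script. Its argument "plan" is a list of rows, each a list of 7 numbers: the turn, a rotation vector about the tool's x, y, z in rad, then the shift along the tool's x, y, z in m, then the closure, from 0 (fully open) to 1 (shut). A call has 1 to 10 rows; each row is the pose to reach, as a shift and turn from the pose commanded when the call began, along the tool's axes at that moment; what a row does not reach only later rows make up. A row lasts 1/10 s, in which the tool goes at most 50 mm and 8.59 degrees, less where a joint would pass 70% of its speed; a pose out of reach is approached as far as the arm can. A call with a gripper value outside its range is refused whole. The fingers move at their own pace and stop on an object; the grip force is fixed at half the most. Time passes only in rows, so rows that repeat a pose let the fingers close. It gives the time, the measured TCP pose, the force, the opening and the grip force at its end, in the units of the state.
- arm.read_state(): the state, without advancing time (a new reading comes with each control period).
- camera(name): name is "scene" or "top"; returns a dict with "image" (384x512x3 uint8, red, green, blue), "fx", "fy", "cx", "cy" (pixels), "R" (3x3) and "t" (3): a world point X has camera coordinates R X + t. Camera axes: x right, y down, z forward; pixel columns grow to the right and rows downward; lengths in m; the calibration is good to about 2 mm. A picture is of the moment at which its call begins. There is no depth.
- arm.finish_job(): hands the job in; it is judged then, once.
The state is a dict: "time_s": time; "joint_positions": joint angles; "joint_velocities": joint speeds; "joint_torque": joint torques, N m; "tcp_pos": TCP position; "orientation": TCP orientation; "wrist_force": force on the tool from outside, world axes, zero at the start; "ft_torque": the same for the moment, N m; "grip_width": opening from 0.0 (shut) to 1.0 (fully open); "grip_force": force on a finger pad.
Only numpy, scipy, OpenCV 4.12 (cv2) and the standard library are available. Lean on these libraries where they do the work, as an engineer would, in place of code of your own. Each camera call takes 0.05 s, during which the arm holds its last target. There are 200 camera calls.

TASK

Space the three sliding wooden bars of the drying rack evenly with the wooden-headed spacer block from its stand: starting at the dark fixed end bar and taking the gaps in order, hold the block's flat face snug against the bar already set, push its bevelled toe straight down so that it wedges the next bar away until the full thickness of the block fills the gap, then lift it out and step it on. Do not force the block or shift bars that are already set, so that all three gaps end as wide as the block is thick; finally put the block back upright in its stand, let go, and leave the jars and the bottle alone.

Things in the scene. Friction and masses are not known exactly. Their poses are not given: they have to be found in the camera images.
- rack: low drying rack fixed on the counter: two steel rails along y (x = -80 and +80 mm, tops 19 mm up) carry a fixed dark steel end bar (190 x 30 mm, top 39.5 mm up) at the -y end and three sliding wooden bars. Between the rails it is open down to the counter. Origin: on the counter under the rack; x along the bars, y along the row, away from the end bar.
- end_face (a point): middle of the upper edge of the end bar's inner face (it looks at bar 1), 40 mm above the counter; axes as the rack's. Bar 1 is at first 13 to 16.5 mm from it; each later gap is 13 to 16.5 mm once those before it are set to 20 mm (until then 16 to 24 mm).
- bar1: sliding wooden bar no. 1 from the end bar: 190 mm long (x), 20 mm thick, cut to a width of its own between 25 and 33 mm (y; not given, measure or feel it). Slides only along the rack's y, stiffly: about 6.5 N moves it, and it stays where left. Origin: centre of its underside, 20 mm above the counter; its top is 40 mm up.
- bar2: sliding wooden bar no. 2 from the end bar: 190 mm long (x), 20 mm thick, cut to a width of its own between 25 and 33 mm (y; not given, measure or feel it). Slides only along the rack's y, stiffly: about 4.5 N moves it, and it stays where left. Origin: centre of its underside, 20 mm above the counter; its top is 40 mm up.
- bar3: sliding wooden bar no. 3 from the end bar: 190 mm long (x), 20 mm thick, cut to a width of its own between 25 and 33 mm (y; not given, measure or feel it). Slides only along the rack's y, stiffly: about 2.8 N moves it, and it stays where left. Origin: centre of its underside, 20 mm above the counter; its top is 40 mm up.
- spacer: spacer block, 86 mm tall, about 150 g: a smooth orange plastic tongue (z 0 to 40 mm) under a pale wooden head. Origin: at foot level on the block's middle axis. Tongue 42 mm long (x), 20 mm thick (y -10 to +10). Its -y face is flat from top to foot. Fully down in a gap, its foot is 0 to 10 mm above the counter. It hangs in the stand at first.
- toe (a point): middle of the spacer tongue's underside, 7.5 mm to the -y side of the block's axis; axes as the block's. The toe is only 5 mm thick (block y -10 to -5): the +y face is bevelled over the lowest 28 mm and reaches the full 20 mm thickness 28 mm above the foot.
- head (a point): middle of the spacer's grip head, 64 mm above the foot, on its axis; axes as the block's. The head is 42 (x) x 40 (y) x 46 mm, z 40 to 86 mm, and overhangs the tongue by 10 mm on both y sides. Grip it across y from above. A blue stripe on its top marks the flat-face (-y) side.
- stand: dark wooden stand fixed on the counter, 72 (x) x 50 (y) x 46 mm, with an upright slot right through, 48 (x) x 26 (y) mm. The block's tongue hangs in it, the head resting on the stand's top (block origin 6 mm above the counter, over the stand's origin, same yaw). Origin: centre of its underside.
- pepper: bystander: glass spice jar with red cap, radius 22 mm, 100 mm tall, origin under its centre
- thyme: bystander: glass spice jar with green cap, radius 22 mm, 100 mm tall, origin under its centre
- oil: bystander: green oil bottle, radius 34 mm, 220 mm tall, origin under its centre
Not all that is in view belongs to the job. Leave any yellow look-alike of the stand alone.

How it is judged:
On the way, in this order (a step that is already met when the one before it is completed fails the run):
1. the block is pushed down in the first gap (end bar to bar 1), square to the row, foot under 10.5 mm above the counter, and that gap is 20 mm within 1.5 mm (y of bar1 in the frame of end_face between 0.031 and 0.034 m and height (world z) of spacer below 0.0105 m and y of spacer in the frame of bar1 between -0.0265 and -0.0185 m and x of spacer in the frame of bar1 between -0.07 and 0.07 m and angle between the y axis of spacer and the y axis of rack, either way round below 0.15 rad), for 0.1 s.
2. the block is pushed down in the second gap (bar 1 to bar 2), square to the row, foot under 10.5 mm above the counter, and that gap is 20 mm within 1.5 mm (y of bar2 in the frame of bar1 between 0.0475 and 0.0505 m and height (world z) of spacer below 0.0105 m and y of spacer in the frame of bar2 between -0.0305 and -0.0225 m and x of spacer in the frame of bar2 between -0.07 and 0.07 m and angle between the y axis of spacer and the y axis of rack, either way round below 0.15 rad), for 0.1 s.
3. the block is pushed down in the third gap (bar 2 to bar 3), square to the row, foot under 10.5 mm above the counter, and that gap is 20 mm within 1.5 mm (y of bar3 in the frame of bar2 between 0.049 and 0.052 m and height (world z) of spacer below 0.0105 m and y of spacer in the frame of bar3 between -0.028 and -0.02 m and x of spacer in the frame of bar3 between -0.07 and 0.07 m and angle between the y axis of spacer and the y axis of rack, either way round below 0.15 rad), for 0.1 s.
At the end, for the whole second after the job is handed in: All three gaps (end bar to bar 1, bar 1 to bar 2, bar 2 to bar 3) are 20 mm within 1.5 mm, and the spacer block hangs upright and at rest in its stand, head resting on its top, released (y of bar1 in the frame of end_face between 0.031 and 0.034 m and y of bar2 in the frame of bar1 between 0.0475 and 0.0505 m and y of bar3 in the frame of bar2 between 0.049 and 0.052 m and horizontal distance between spacer and stand below 0.009 m and height (world z) of spacer between 0.001 and 0.011 m and angle between spacer's own z axis and vertical below 0.12 rad and linear speed of spacer below 0.02 m/s); the robot touches nothing.
It fails at once if the pepper jar is shifted by more than 20 mm or tipped (distance of pepper from where it was at the start of the episode above 0.02 m or angle between pepper's own z axis and vertical above 0.3 rad).
It fails at once if the thyme jar is shifted by more than 20 mm or tipped (distance of thyme from where it was at the start of the episode above 0.02 m or angle between thyme's own z axis and vertical above 0.3 rad).
It fails at once if the oil bottle is shifted by more than 20 mm or tipped (distance of oil from where it was at the start of the episode above 0.02 m or angle between oil's own z axis and vertical above 0.3 rad).
It fails at once if the block is forced: it presses on the rack or a bar with more than 35 N (contact force between spacer and rack above 35 N).
It fails at once if the gripper or arm itself pushes a bar or the rack with more than 5 N (contact force between any of the arm, the fingers and rack above 5 N).
It also fails if it takes over 72 s, if anything falls off the work surface, if the arm or the gripper's body presses on something with over 40 N, if the wrist force passes 120 N, or if a joint passes its speed limit or range.

## Working session

There is one attempt and no reset: what is moved stays moved. The work goes in short steps, Python scripts to look and compute and a tool call to move; the robot and the scene stay as the last step left them, time stands still between calls to the robot, and variables do not carry over. Pictures are saved under pics/ and viewed, at most 10 in all, crops included, and the job is handed in when it is done.

Besides the shell and the picture viewer there is one more tool, called after "Call:" by a JSON object that holds its "method" and its "body", one argument or row to a line. carry_out: Moves the arm, as the interface text tells. Its arguments: {"type":"object","properties":{"plan":{"type":"array","items":{"type":"array","items":{"type":"number"}}}},"required":["plan"]}

```bash
mkdir -p pics
python3 - <<'E'
from rig import arm,camera
import cv2,numpy as np
for n in ("scene","top"):
    c=camera(n); cv2.imwrite(f"pics/{n}0.png",cv2.resize(c["image"][:,:,::-1],(800,600),interpolation=cv2.INTER_CUBIC))
    cv2.imwrite(f"pics/{n}0_raw.png",c["image"][:,:,::-1])
    print(n,c["fx"],c["fy"],c["cx"],c["cy"],np.round(c["R"],4).tolist(),np.round(c["t"],4).tolist())
s=arm.read_state(); print(s, arm.grasp_offset)
E
```

```text
scene 393.63196075500446 393.63196075500446 251.6340773657106 189.64131036410143 [[-0.1413, 0.9899, 0.007], [0.7666, 0.1139, -0.6319], [-0.6263, -0.0839, -0.775]] [0.1742, -0.3833, 1.3831]
top 463.512117658216 463.512117658216 254.68598085606538 189.0383749017919 [[0.0103, -0.9997, 0.0227], [-0.9924, -0.013, -0.1222], [0.1224, -0.0213, -0.9923]] [-0.0969, 0.5951, 1.1119]
{'time_s': 0.1, 'joint_positions': array([ 1.11861731e+00,  3.53597063e-01,  1.63407032e+00, -4.08958182e-05,
        1.15518989e+00, -2.41185931e-03]), 'joint_velocities': array([ 0.000194  , -0.0004751 , -0.00201938,  0.00159284,  0.00115113,
        0.00082934]), 'joint_torque': array([ 7.09300002e-04, -6.06358266e+01, -3.42818928e+01, -8.16084344e-05,
        4.01317011e-03,  5.83473434e-05]), 'tcp_pos': array([0.27158979, 0.5625296 , 0.30322083]), 'orientation': array([[-9.00555553e-01,  4.34740643e-01, -5.18889789e-04],
       [ 4.34740951e-01,  9.00554815e-01, -1.15386504e-03],
       [-3.43433328e-05, -1.26470221e-03, -9.99999200e-01]]), 'wrist_force': array([0.61284659, 0.63275984, 0.00352228]), 'ft_torque': array([-0.01491114,  0.00424818,  0.00804388]), 'grip_force': 0.0, 'grip_width': 1.0002900226526628} 0.0539
```

View pics/scene0.png

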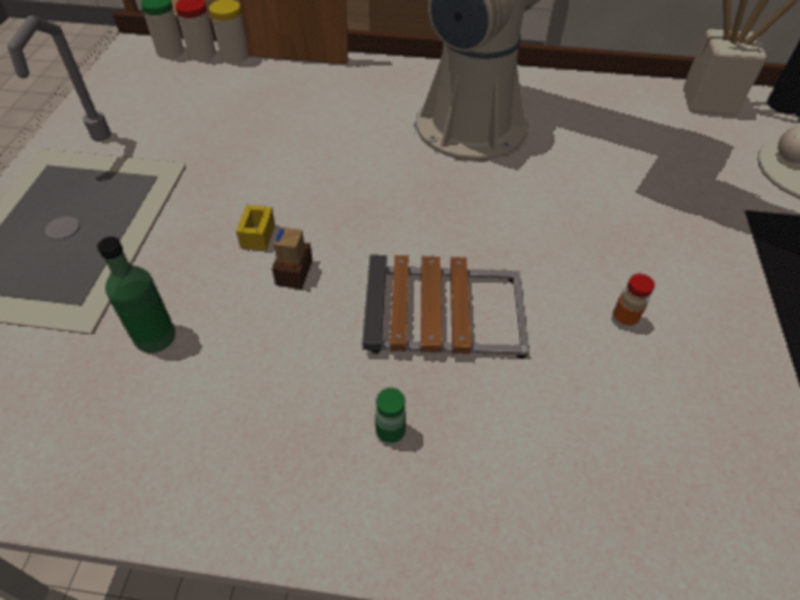

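View pics/top0.png

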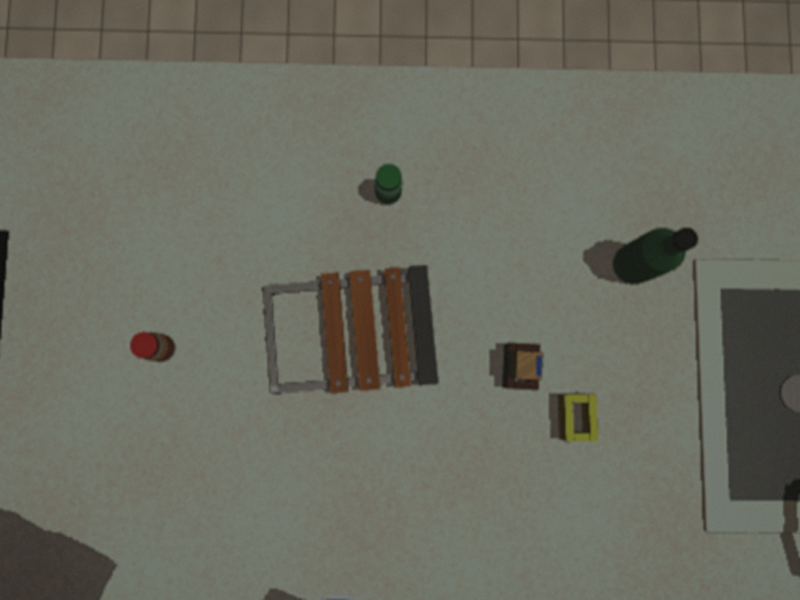

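The dark stand with the block and its blue stripe is at about (525,365) in the top view. The only look-alike is the empty yellow stand at (578,417). The rack's dark end bar is at (423,325), with bars 1 to 3 to its left. I choose the dark stand and will check it in a close crop.

Run:
```python
import cv2,numpy as np
im=cv2.imread("pics/top0_raw.png")
a=cv2.resize(im[165:260,160:288],None,fx=6,fy=6,interpolation=cv2.INTER_CUBIC)
cv2.imwrite("pics/rack.png",cv2.convertScaleAbs(a,alpha=1.6))
b=cv2.resize(im[210:260,305:375],None,fx=11,fy=11,interpolation=cv2.INTER_CUBIC)
cv2.imwrite("pics/stand.png",cv2.convertScaleAbs(b,alpha=1.6))
```

```text
(no output)
```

View pics/rack.png

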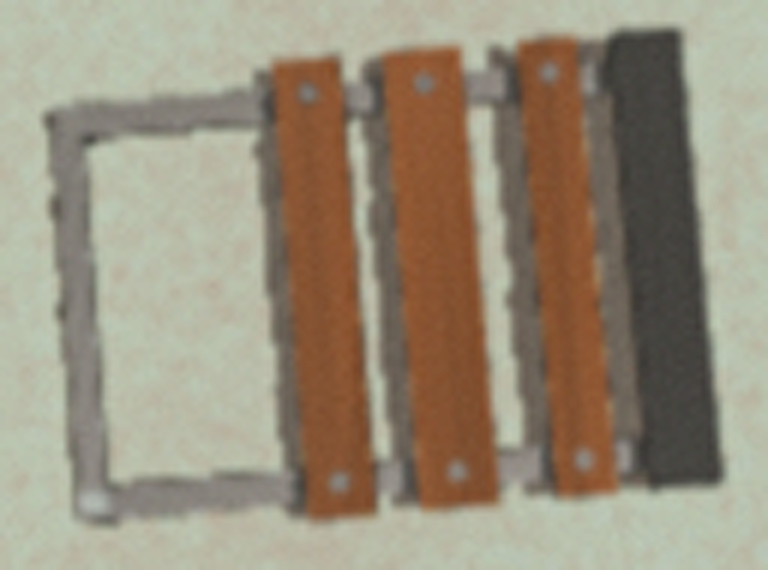

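View pics/stand.png

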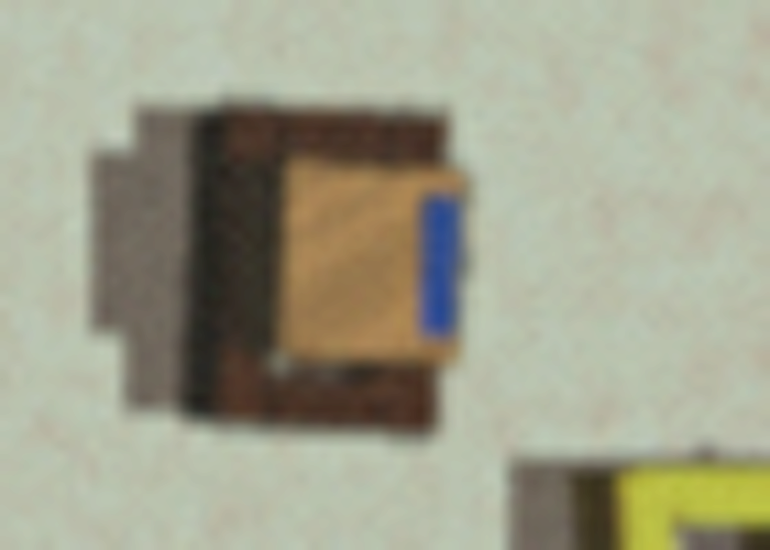

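The crop confirms the dark brown stand holding the wooden head with the blue stripe on the right (world -y) side. The head's corners are (288,158), (466,170), (458,362) and (280,354). The rack's bar edges are clear, and the end bar's inner edge runs from (608,36) to (652,486).

```bash
cat > h.py <<'E'
import numpy as np
from rig import arm,camera
def bp(c,u,v,z):
    d=np.array([(u-c["cx"])/c["fx"],(v-c["cy"])/c["fy"],1.]); R=np.array(c["R"]);t=np.array(c["t"])
    o=-R.T@t; d=R.T@d; return (o+d*(z-o[2])/d[2])[:2]
E
python3 - <<'E'
from h import *
c=camera("top")
def rect(pts,s,ox,oy,z): return np.array([bp(c,(x+.5)/s-.5+ox,(y+.5)/s-.5+oy,z) for x,y in pts])
R={}
for n,p in dict(end=[(608,36),(680,30),(652,486),(721,483)],b1=[(517,42),(576,38),(557,496),(617,492)],b2=[(384,54),(461,47),(420,510),(498,502)],b3=[(273,62),(339,58),(308,518),(376,514)]).items():
    R[n]=rect(p,6,160,165,.04)
    q=R[n]; print(n,q.mean(0).round(4),"len",np.linalg.norm(q[0]-q[2]).round(4),np.linalg.norm(q[1]-q[3]).round(4),"ang",[round(float(np.arctan2(*(q[i]-q[i+2])[::-1])),4) for i in(0,1)])
ang=np.mean([np.arctan2(*(q[i]-q[i+2])[::-1]) for q in R.values() for i in (0,1)])
print("rack yaw",ang)
yv=np.array([-np.sin(ang),np.cos(ang)]);xv=np.array([np.cos(ang),np.sin(ang)])
ef=(R["end"][0]+R["end"][2])/2; print("end_face",ef)
for n,q in R.items(): print(n,"y edges",((q-ef)@yv).round(4),"x",((q-ef)@xv).round(4))
h=rect([(288,158),(466,170),(458,362),(280,354)],11,305,210,.092)
print(h.round(4),h.mean(0)); 
for a,b in((0,3),(1,2)): print("x dir",np.arctan2(*(h[a]-h[b])[::-1]),np.linalg.norm(h[a]-h[b]))
for a,b in((0,1),(3,2)): print("y dir",np.arctan2(*(h[a]-h[b])[::-1])-np.pi/2,np.linalg.norm(h[a]-h[b]))
s=rect([(446,110),(435,434)],11,305,210,.046); print("stand",s,np.arctan2(*(s[0]-s[1])[::-1]),np.linalg.norm(s[0]-s[1]))
E
```

```text
end [ 0.551  -0.1292] len 0.186 0.1873 ang [0.105, 0.0948]
b1 [ 0.5471 -0.0888] len 0.1873 0.1875 ang [0.0994, 0.0991]
b2 [ 0.5419 -0.0372] len 0.1877 0.1875 ang [0.0962, 0.0952]
b3 [0.5373 0.0105] len 0.1874 0.1876 ang [0.0988, 0.1003]
rack yaw 0.09860019523897315
end_face [ 0.54988305 -0.11469402]
end y edges [ 0.0006 -0.0294 -0.0006 -0.0287] x [ 0.093   0.093  -0.093  -0.0943]
b1 y edges [0.0384 0.0139 0.0382 0.0138] x [ 0.0937  0.0933 -0.0936 -0.0942]
b2 y edges [0.0936 0.0617 0.0941 0.0623] x [ 0.0933  0.0936 -0.0943 -0.0939]
b3 y edges [0.1395 0.1123 0.1395 0.1119] x [ 0.0939  0.0932 -0.0935 -0.0944]
[[ 0.5093 -0.2683]
 [ 0.5072 -0.3064]
 [ 0.4664 -0.3041]
 [ 0.4677 -0.2662]] [ 0.48767553 -0.28625712]
x dir -0.05082507203160021 0.041662374813155906
x dir -0.056006308590807546 0.040838420760895305
y dir -0.05568281859834667 0.0382091134580108
y dir -0.03401239280772983 0.038002440939251605
stand [[ 0.52270203 -0.312343  ]
 [ 0.45101458 -0.30891842]] -0.04773469831577215 0.07176920044574722
```

Call:
{"method": "carry_out", "body": {
  "plan": [
    [0,0,-0.04,-0.0282,-0.0335,0,0],
    [0,0,-0.08,-0.0564,-0.067,0,0],
    [0,0,-0.12,-0.0845,-0.1005,0,0],
    [0,0,-0.16,-0.1127,-0.134,0,0],
    [0,0,-0.2,-0.1409,-0.1676,0,0],
    [0,0,-0.24,-0.169,-0.201,0,0],
    [0,0,-0.28,-0.1972,-0.2345,0,0],
    [0,0,-0.32,-0.2254,-0.268,0,0],
    [0,0,-0.36,-0.2535,-0.3015,0,0],
    [0,0,-0.4,-0.2817,-0.3351,0,0]
  ]
}}

```text
time_s: 1.15
tcp_pos: [0.3797, 0.1369, 0.304]
orientation: [[-0.999, 0.048, 0.0], [0.048, 0.999, 0.0], [-0.0, 0.0, -1.0]]
wrist_force: [0.9, 0.6, -0.4]
grip_width: 0.998
grip_force: 0.0
```

Call:
{"method": "carry_out", "body": {
  "plan": [
    [0,0,0,-0.0129,-0.0418,0,0],
    [0,0,0,-0.0259,-0.0836,0,0],
    [0,0,0,-0.0388,-0.1254,0,0],
    [0,0,0,-0.0518,-0.1672,0,0],
    [0,0,0,-0.0647,-0.209,0.02,0],
    [0,0,0,-0.0776,-0.2509,0.04,0],
    [0,0,0,-0.0906,-0.2927,0.06,0],
    [0,0,0,-0.1035,-0.3345,0.08,0],
    [0,0,0,-0.1165,-0.3763,0.1,0],
    [0,0,0,-0.1294,-0.4181,0.11,0]
  ]
}}

```text
time_s: 2.15
tcp_pos: [0.4875, -0.2869, 0.1918]
orientation: [[-0.999, 0.05, -0.002], [0.05, 0.999, 0.001], [0.002, 0.001, -1.0]]
wrist_force: [1.1, 0.3, 1.2]
grip_width: 1.001
grip_force: 0.0
```

Call:
{"method": "carry_out", "body": {
  "plan": [
    [0,0,0,0,0,0,0],
    [0,0,0,0,0,0,0],
    [0,0,0,0,0,0,0]
  ]
}}

```text
time_s: 2.45
tcp_pos: [0.4877, -0.2846, 0.1938]
orientation: [[-0.999, 0.05, -0.001], [0.05, 0.999, 0.001], [0.001, 0.001, -1.0]]
wrist_force: [-0.1, -0.2, 0.0]
grip_width: 1.002
grip_force: 0.0
```

Run:
```python
from h import *
import cv2
c=camera("scene"); cv2.imwrite("pics/s1.png",cv2.resize(c["image"][90:210,110:270,::-1],(800,600),interpolation=cv2.INTER_CUBIC))
s=arm.read_state(); print(s["time_s"],s["tcp_pos"],s["joint_positions"])
```

```text
2.5 [ 0.48787902 -0.28440271  0.1941122 ] [-5.30503186e-01  3.90242703e-01  1.85732460e+00  1.83231364e-04
  8.94437171e-01 -2.05238977e+00]
```

View pics/s1.png

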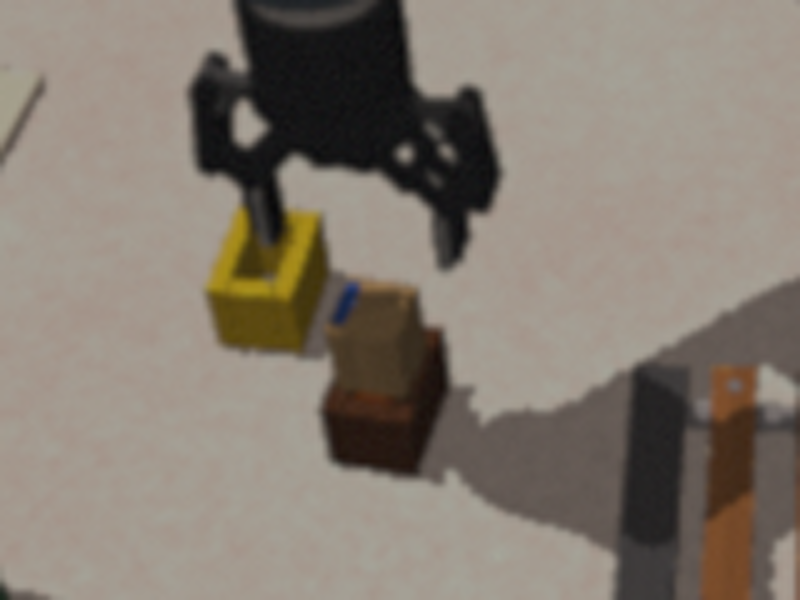

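The picture shows the open gripper centred above the dark stand's block (370,310), clear of the yellow decoy (265,280). Descend and grip.

Call:
{"method": "carry_out", "body": {
  "plan": [
    [0,0,0,0,-0.001,0.02,0],
    [0,0,0,0,-0.001,0.04,0],
    [0,0,0,0,-0.001,0.055,0],
    [0,0,0,0,-0.001,0.065,0],
    [0,0,0,0,-0.001,0.07,0],
    [0,0,0,0,-0.001,0.07,0],
    [0,0,0,0,-0.001,0.07,0],
    [0,0,0,0,-0.001,0.07,0.5],
    [0,0,0,0,-0.001,0.07,0.8],
    [0,0,0,0,-0.001,0.07,1]
  ]
}}

```text
time_s: 3.5
tcp_pos: [0.4883, -0.2866, 0.1243]
orientation: [[-0.999, 0.05, 0.001], [0.05, 0.999, -0.0], [-0.001, -0.0, -1.0]]
wrist_force: [0.6, -0.2, -0.5]
grip_width: 0.514
grip_force: 0.0
```

Call:
{"method": "carry_out", "body": {
  "plan": [
    [0,0,0,0,0,0,1],
    [0,0,0,0,0,0,1],
    [0,0,0,0,0,0,1],
    [0,0,0,0,0,0,1],
    [0,0,0,0,0,0,1],
    [0,0,0,0,0,0,1]
  ]
}}

```text
time_s: 4.1
tcp_pos: [0.4884, -0.2866, 0.1244]
orientation: [[-0.999, 0.05, 0.001], [0.05, 0.999, -0.0], [-0.001, -0.0, -1.0]]
wrist_force: [-1.1, 0.4, 5.7]
grip_width: 0.463
grip_force: 60.6
```

Call:
{"method": "carry_out", "body": {
  "plan": [
    [0,0,0,0,0,-0.008,1],
    [0,0,0,0,0,-0.023,1],
    [0,0,0,0,0,-0.043,1],
    [0,0,0,0,0,-0.06,1],
    [0,0,0,0,0,-0.07,1],
    [0,0,0,0,0,-0.075,1],
    [0,0,0,0,0,-0.075,1],
    [0,0,0,0,0,-0.075,1]
  ]
}}

```text
time_s: 4.9
tcp_pos: [0.4878, -0.2862, 0.1984]
orientation: [[-0.999, 0.05, -0.001], [0.05, 0.999, 0.0], [0.001, 0.0, -1.0]]
wrist_force: [0.3, -1.0, -1.5]
grip_width: 0.464
grip_force: 60.5
```

Call:
{"method": "carry_out", "body": {
  "plan": [
    [0,0,-0.015,-0.005,0.0189,0,1],
    [0,0,-0.03,-0.0126,0.047,0,1],
    [0,0,-0.06,-0.0202,0.0754,0,1],
    [0,0,-0.09,-0.0302,0.1131,0,1],
    [0,0,-0.12,-0.0403,0.1508,0,1],
    [0,0,-0.14,-0.048,0.179,0,1],
    [0,0,-0.149,-0.0504,0.1885,0,1],
    [0,0,-0.149,-0.0504,0.1885,0,1],
    [0,0,-0.149,-0.0504,0.1885,0,1],
    [0,0,-0.149,-0.0504,0.1885,0,1]
  ]
}}

```text
time_s: 5.9
tcp_pos: [0.5474, -0.1018, 0.1987]
orientation: [[-0.995, -0.098, -0.001], [-0.098, 0.995, -0.0], [0.001, -0.0, -1.0]]
wrist_force: [-0.1, -0.6, -2.5]
grip_width: 0.465
grip_force: 60.8
```

Run:
```python
from h import *
import cv2
c=camera("scene"); cv2.imwrite("pics/s2.png",cv2.resize(c["image"][120:240,190:350,::-1],(800,600),interpolation=cv2.INTER_CUBIC))
s=arm.read_state(); print(s["time_s"],s["tcp_pos"],s["orientation"].round(4),s["wrist_force"],s["grip_width"])
```

```text
5.95 [ 0.54741855 -0.10178755  0.19870974] [[-9.952e-01 -9.760e-02 -4.000e-04]
 [-9.760e-02  9.952e-01 -1.000e-04]
 [ 4.000e-04 -1.000e-04 -1.000e+00]] [-0.38872561 -0.18592881 -1.3682201 ] 0.4580579752749369
```

View pics/s2.png

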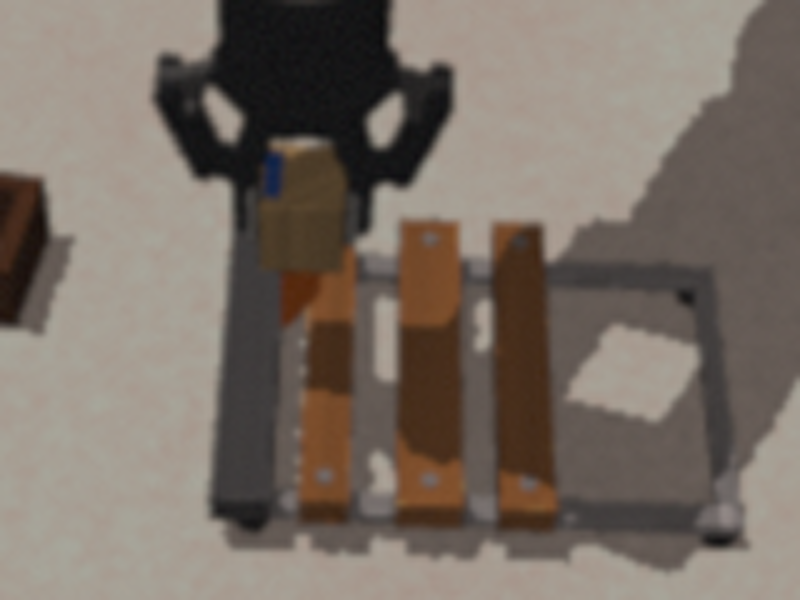

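The orange toe (295,300) hangs over the first gap, between the dark bar (255,380) and bar 1. Lower it, then feel towards the end bar.

Call:
{"method": "carry_out", "body": {
  "plan": [
    [0,0,0,0,0,0.01,1],
    [0,0,0,0,0,0.02,1],
    [0,0,0,0,0,0.03,1],
    [0,0,0,0,0,0.036,1],
    [0,0,0,0,0,0.042,1],
    [0,0,0,0,0,0.046,1],
    [0,0,0,0,0,0.046,1],
    [0,0,0,0,0,0.046,1]
  ]
}}

```text
time_s: 6.75
tcp_pos: [0.548, -0.1007, 0.153]
orientation: [[-0.995, -0.099, 0.0], [-0.099, 0.995, -0.0], [-0.0, -0.0, -1.0]]
wrist_force: [0.6, 0.2, -1.4]
grip_width: 0.46
grip_force: 60.8
```

Call:
{"method": "carry_out", "body": {
  "plan": [
    [0,0,0,0,-0.0005,0,1],
    [0,0,0,0,-0.001,0,1],
    [0,0,0,0,-0.001,0,1],
    [0,0,0,0,-0.001,0,1]
  ]
}}

```text
time_s: 7.15
tcp_pos: [0.548, -0.1017, 0.1531]
orientation: [[-0.995, -0.099, 0.0], [-0.099, 0.995, -0.0], [-0.0, -0.0, -1.0]]
wrist_force: [0.2, -0.4, -1.6]
grip_width: 0.463
grip_force: 60.8
```

Call:
{"method": "carry_out", "body": {
  "plan": [
    [0,0,0,0,-0.0005,0,1],
    [0,0,0,0,-0.0005,0,1],
    [0,0,0,0,-0.0005,0,1]
  ]
}}

```text
time_s: 7.45
tcp_pos: [0.548, -0.1022, 0.1529]
orientation: [[-0.995, -0.099, 0.0], [-0.099, 0.995, -0.0], [-0.0, -0.0, -1.0]]
wrist_force: [1.0, 0.0, -1.2]
grip_width: 0.466
grip_force: 60.8
```

Call:
{"method": "carry_out", "body": {
  "plan": [
    [0,0,0,0,-0.0005,0,1],
    [0,0,0,0,-0.0005,0,1],
    [0,0,0,0,-0.0005,0,1]
  ]
}}

```text
time_s: 7.75
tcp_pos: [0.548, -0.1027, 0.1529]
orientation: [[-0.995, -0.099, -0.0], [-0.099, 0.995, -0.0], [0.0, -0.0, -1.0]]
wrist_force: [-0.4, -0.6, -2.0]
grip_width: 0.465
grip_force: 60.8
```

Call:
{"method": "carry_out", "body": {
  "plan": [
    [0,0,0,0,-0.0005,0,1],
    [0,0,0,0,-0.0005,0,1],
    [0,0,0,0,-0.0005,0,1]
  ]
}}

```text
time_s: 8.05
tcp_pos: [0.5481, -0.1032, 0.1529]
orientation: [[-0.995, -0.099, -0.0], [-0.099, 0.995, 0.0], [0.0, 0.0, -1.0]]
wrist_force: [-0.1, -0.5, -0.9]
grip_width: 0.465
grip_force: 60.8
```

Call:
{"method": "carry_out", "body": {
  "plan": [
    [0,0,0,0,-0.0005,0,1],
    [0,0,0,0,-0.0005,0,1],
    [0,0,0,0,-0.0005,0,1]
  ]
}}

```text
time_s: 8.35
tcp_pos: [0.5481, -0.1035, 0.1529]
orientation: [[-0.995, -0.099, -0.0], [-0.099, 0.995, 0.0], [0.0, 0.0, -1.0]]
wrist_force: [-0.1, 1.4, -1.3]
grip_width: 0.465
grip_force: 60.7
```

Call:
{"method": "carry_out", "body": {
  "plan": [
    [0,0,0,0,-0.0005,0,1],
    [0,0,0,0,-0.0005,0,1],
    [0,0,0,0,-0.0005,0,1]
  ]
}}

```text
time_s: 8.65
tcp_pos: [0.5481, -0.1037, 0.1529]
orientation: [[-0.995, -0.099, -0.0], [-0.099, 0.995, 0.001], [0.0, 0.001, -1.0]]
wrist_force: [-0.6, 5.2, -0.8]
grip_width: 0.458
grip_force: 60.9
```

Call:
{"method": "carry_out", "body": {
  "plan": [
    [0,0,0,0,-0.0005,0,1],
    [0,0,0,0,-0.0005,0,1],
    [0,0,0,0,-0.0005,0,1]
  ]
}}

```text
time_s: 8.95
tcp_pos: [0.5481, -0.1039, 0.1529]
orientation: [[-0.995, -0.099, -0.0], [-0.099, 0.995, 0.001], [0.0, 0.001, -1.0]]
wrist_force: [-0.0, 7.7, 0.1]
grip_width: 0.46
grip_force: 61.0
```

Contact with the end bar is felt at TCP y ≈ -0.1034. Back off a little and push down.

Call:
{"method": "carry_out", "body": {
  "plan": [
    [0,0,0,0,0.0005,0.001,1],
    [0,0,0,0,0.0005,0.0025,1],
    [0,0,0,0,0.0005,0.004,1],
    [0,0,0,0,0.0005,0.0055,1],
    [0,0,0,0,0.0005,0.007,1],
    [0,0,0,0,0.0005,0.0085,1],
    [0,0,0,0,0.0005,0.01,1],
    [0,0,0,0,0.0005,0.0115,1],
    [0,0,0,0,0.0005,0.013,1],
    [0,0,0,0,0.0005,0.0145,1]
  ]
}}

```text
time_s: 9.95
tcp_pos: [0.5484, -0.1037, 0.1392]
orientation: [[-0.995, -0.099, 0.0], [-0.099, 0.995, 0.001], [-0.001, 0.001, -1.0]]
wrist_force: [-2.6, 7.2, 11.9]
grip_width: 0.463
grip_force: 62.3
```

Call:
{"method": "carry_out", "body": {
  "plan": [
    [0,0,0,0,0.0005,0.001,1],
    [0,0,0,0,0.0005,0.0025,1],
    [0,0,0,0,0.0005,0.004,1],
    [0,0,0,0,0.0005,0.0055,1],
    [0,0,0,0,0.0005,0.007,1],
    [0,0,0,0,0.0005,0.0085,1],
    [0,0,0,0,0.0005,0.01,1],
    [0,0,0,0,0.0005,0.011,1],
    [0,0,0,0,0.0005,0.012,1],
    [0,0,0,0,0.0005,0.012,1]
  ]
}}

```text
time_s: 10.95
tcp_pos: [0.5486, -0.1035, 0.1268]
orientation: [[-0.995, -0.099, 0.001], [-0.099, 0.995, 0.0], [-0.001, -0.0, -1.0]]
wrist_force: [1.1, 4.8, 3.7]
grip_width: 0.464
grip_force: 61.6
```

Call:
{"method": "carry_out", "body": {
  "plan": [
    [0,0,0,0,0,0.001,1],
    [0,0,0,0,0,0.002,1],
    [0,0,0,0,0,0.003,1],
    [0,0,0,0,0,0.0035,1],
    [0,0,0,0,0,0.0035,1],
    [0,0,0,0,0,0.0035,1]
  ]
}}

```text
time_s: 11.55
tcp_pos: [0.5484, -0.1036, 0.1231]
orientation: [[-0.995, -0.099, 0.001], [-0.099, 0.995, 0.0], [-0.001, -0.0, -1.0]]
wrist_force: [-0.6, 4.6, 3.2]
grip_width: 0.462
grip_force: 61.6
```

Run:
```python
from h import *
import cv2
c=camera("scene"); cv2.imwrite("pics/s3.png",cv2.resize(c["image"][120:240,190:350,::-1],(800,600),interpolation=cv2.INTER_CUBIC))
for i in range(3):
  s=arm.read_state(); print(s["time_s"],s["tcp_pos"],s["wrist_force"],s["ft_torque"]); camera("top")
```

```text
11.6 [ 0.5483991  -0.10354687  0.12311699] [-0.59813224  5.50200974  2.21587988] [1.02234114 0.01907311 0.27161869]
11.65 [ 0.54840316 -0.10356424  0.12314361] [-0.05151182  5.34083637  3.76210381] [0.98306039 0.03030137 0.32940356]
11.7 [ 0.54841441 -0.10354133  0.12313481] [0.43993539 4.38342556 3.76112753] [0.97636117 0.03397607 0.24695375]
```

View pics/s3.png

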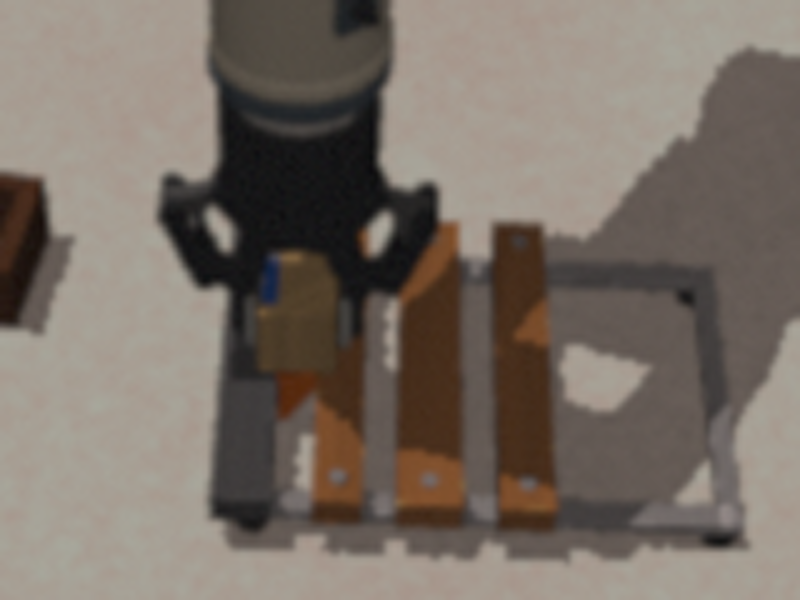

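The first gap is filled: bar 1 has moved right, snug against the block, and the foot is about 5 mm up. Lift and step to gap 2.

Call:
{"method": "carry_out", "body": {
  "plan": [
    [0,0,0,0,0,-0.003,1],
    [0,0,0,0,0,-0.008,1],
    [0,0,0,0,0,-0.014,1],
    [0,0,0,0,0,-0.021,1],
    [0,0,0,0,0,-0.028,1],
    [0,0,0,0,0,-0.038,1],
    [0,0,0,0,0,-0.048,1],
    [0,0,0,0,0,-0.055,1],
    [0,0,0,0,0,-0.055,1]
  ]
}}

```text
time_s: 12.65
tcp_pos: [0.549, -0.104, 0.1794]
orientation: [[-0.995, -0.099, 0.003], [-0.099, 0.995, -0.001], [-0.003, -0.001, -1.0]]
wrist_force: [-0.0, -0.8, -2.7]
grip_width: 0.46
grip_force: 61.6
```

Call:
{"method": "carry_out", "body": {
  "plan": [
    [0,0,0,0,0.006,0,1],
    [0,0,0,0,0.016,0,1],
    [0,0,0,0,0.028,0,1],
    [0,0,0,0,0.04,0,1],
    [0,0,0,0,0.046,0,1],
    [0,0,0,0,0.048,0,1],
    [0,0,0,0,0.048,0,1],
    [0,0,0,0,0.048,0,1],
    [0,0,0,0,0.048,0,1]
  ]
}}

```text
time_s: 13.55
tcp_pos: [0.5434, -0.0562, 0.1779]
orientation: [[-0.995, -0.099, 0.0], [-0.099, 0.995, -0.0], [-0.0, -0.0, -1.0]]
wrist_force: [0.9, 0.4, -1.8]
grip_width: 0.466
grip_force: 61.6
```

Run:
```python
from h import *
import cv2
c=camera("scene"); cv2.imwrite("pics/s4.png",cv2.resize(c["image"][120:240,190:350,::-1],(800,600),interpolation=cv2.INTER_CUBIC))
s=arm.read_state();p=s["tcp_pos"]; print(p,s["wrist_force"],s["ft_torque"],s["orientation"].round(4), "s",-.0984*p[0]+.9951*p[1])
```

```text
[ 0.54344165 -0.05623459  0.17790585] [ 1.1225855  -0.40125773 -1.37592881] [-0.05639714 -0.03589308  0.05295323] [[-9.951e-01 -9.860e-02  1.000e-04]
 [-9.860e-02  9.951e-01 -1.000e-04]
 [-1.000e-04 -1.000e-04 -1.000e+00]] s -0.10943370368658442
```

View pics/s4.png

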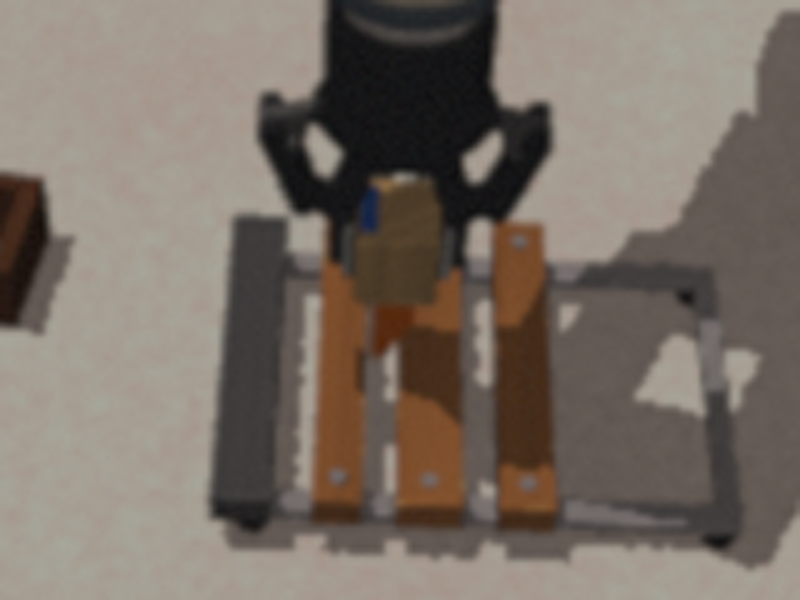

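The toe (390,330) is over gap 2. By dead reckoning it is about 2.4 mm clear of bar 1. Lower it and feel.

Call:
{"method": "carry_out", "body": {
  "plan": [
    [0,0,0,0,0,0.005,1],
    [0,0,0,0,0,0.012,1],
    [0,0,0,0,0,0.019,1],
    [0,0,0,0,0,0.024,1],
    [0,0,0,0,0,0.0255,1],
    [0,0,0,0,0,0.0255,1],
    [0,0,0,0,-0.0005,0.0255,1],
    [0,0,0,0,-0.001,0.0255,1],
    [0,0,0,0,-0.0015,0.0255,1],
    [0,0,0,0,-0.0015,0.0255,1]
  ]
}}

```text
time_s: 14.6
tcp_pos: [0.5436, -0.0575, 0.1526]
orientation: [[-0.995, -0.099, 0.0], [-0.099, 0.995, -0.0], [-0.0, -0.0, -1.0]]
wrist_force: [-0.2, -0.6, -1.4]
grip_width: 0.463
grip_force: 61.6
```

Call:
{"method": "carry_out", "body": {
  "plan": [
    [0,0,0,0,-0.0004,0,1],
    [0,0,0,0,-0.0004,0,1],
    [0,0,0,0,-0.0004,0,1]
  ]
}}

```text
time_s: 14.9
tcp_pos: [0.5435, -0.0578, 0.1524]
orientation: [[-0.995, -0.099, 0.0], [-0.099, 0.995, 0.0], [-0.0, 0.0, -1.0]]
wrist_force: [0.3, -0.4, -1.1]
grip_width: 0.463
grip_force: 61.6
```

Call:
{"method": "carry_out", "body": {
  "plan": [
    [0,0,0,0,-0.0003,0,1],
    [0,0,0,0,-0.0003,0,1],
    [0,0,0,0,-0.0003,0,1]
  ]
}}

```text
time_s: 15.2
tcp_pos: [0.5436, -0.0581, 0.1524]
orientation: [[-0.995, -0.099, -0.0], [-0.099, 0.995, 0.0], [0.0, 0.0, -1.0]]
wrist_force: [0.1, 0.1, -1.8]
grip_width: 0.462
grip_force: 61.6
```

```bash
cat > r.py <<'E'
from h import *
F=[];P=[]
for i in range(4):
    s=arm.read_state();F.append(s["wrist_force"]);P.append(s["tcp_pos"]);camera("top")
p=np.mean(P,0);f=np.mean(F,0)
print("t",s["time_s"],p.round(5),"s",round(-.0984*p[0]+.9951*p[1],5),"F",f.round(2),"Frack_y",round(-.0984*f[0]+.9951*f[1],2))
E
python3 r.py
```

```text
t 15.35 [ 0.54359 -0.05808  0.15238] s -0.11129 F [ 0.17 -0.14 -1.61] Frack_y -0.16
```

Not in contact yet (s = -0.1113, predicted contact -0.1118).

Call:
{"method": "carry_out", "body": {
  "plan": [
    [0,0,0,0,-0.0004,0,1],
    [0,0,0,0,-0.0004,0,1],
    [0,0,0,0,-0.0004,0,1]
  ]
}}

```text
time_s: 15.7
tcp_pos: [0.5436, -0.0585, 0.1524]
orientation: [[-0.995, -0.099, -0.0], [-0.099, 0.995, -0.0], [0.0, -0.0, -1.0]]
wrist_force: [-0.6, -1.0, -2.0]
grip_width: 0.461
grip_force: 61.6
```

```bash
python3 r.py
```

```text
t 15.85 [ 0.54362 -0.05848  0.15239] s -0.11169 F [-0.32 -0.24 -2.09] Frack_y -0.2
```

Call:
{"method": "carry_out", "body": {
  "plan": [
    [0,0,0,0,-0.0003,0,1],
    [0,0,0,0,-0.0003,0,1],
    [0,0,0,0,-0.0003,0,1]
  ]
}}

```text
time_s: 16.2
tcp_pos: [0.5436, -0.0587, 0.1524]
orientation: [[-0.995, -0.099, -0.0], [-0.099, 0.995, 0.0], [0.0, 0.0, -1.0]]
wrist_force: [0.2, 1.3, -1.4]
grip_width: 0.463
grip_force: 61.6
```

```bash
python3 r.py
```

```text
t 16.35 [ 0.54364 -0.05872  0.15238] s -0.11192 F [-0.24  1.13 -1.6 ] Frack_y 1.15
```

Contact is at s = -0.1118, exactly as predicted, so bar 1 is still in place. Relax to zero preload and push down.

Call:
{"method": "carry_out", "body": {
  "plan": [
    [0,0,0,0,0.0003,0.001,1],
    [0,0,0,0,0.0003,0.0025,1],
    [0,0,0,0,0.0003,0.004,1],
    [0,0,0,0,0.0003,0.0055,1],
    [0,0,0,0,0.0003,0.007,1],
    [0,0,0,0,0.0003,0.0085,1],
    [0,0,0,0,0.0003,0.01,1],
    [0,0,0,0,0.0003,0.0115,1],
    [0,0,0,0,0.0003,0.013,1],
    [0,0,0,0,0.0003,0.0145,1]
  ]
}}

```text
time_s: 17.4
tcp_pos: [0.5436, -0.0585, 0.1378]
orientation: [[-0.995, -0.099, 0.0], [-0.099, 0.995, -0.0], [-0.0, -0.0, -1.0]]
wrist_force: [0.4, -0.9, -2.7]
grip_width: 0.463
grip_force: 61.6
```

```bash
python3 r.py
```

```text
t 17.55 [ 0.54355 -0.05847  0.13769] s -0.11167 F [ 0.45 -0.47 -2.12] Frack_y -0.51
```

Call:
{"method": "carry_out", "body": {
  "plan": [
    [0,0,0,0,0,0.001,1],
    [0,0,0,0,0,0.0025,1],
    [0,0,0,0,0,0.004,1],
    [0,0,0,0,0,0.005,1],
    [0,0,0,0,0,0.006,1],
    [0,0,0,0,0,0.006,1]
  ]
}}

```text
time_s: 18.2
tcp_pos: [0.5442, -0.0586, 0.1323]
orientation: [[-0.995, -0.099, 0.001], [-0.099, 0.995, -0.0], [-0.001, -0.0, -1.0]]
wrist_force: [1.3, -0.7, 2.5]
grip_width: 0.457
grip_force: 62.3
```

```bash
python3 r.py
```

```text
t 18.35 [ 0.54422 -0.05859  0.1323 ] s -0.11186 F [ 0.68 -1.09  3.83] Frack_y -1.15
```

Call:
{"method": "carry_out", "body": {
  "plan": [
    [0,0,0,0,0,0.0012,1],
    [0,0,0,0,0,0.0025,1],
    [0,0,0,0,0,0.004,1],
    [0,0,0,0,0,0.005,1],
    [0,0,0,0,0,0.006,1],
    [0,0,0,0,0,0.007,1],
    [0,0,0,0,0,0.008,1],
    [0,0,0,0,0,0.0086,1],
    [0,0,0,0,0,0.0086,1],
    [0,0,0,0,0,0.0086,1]
  ]
}}

```text
time_s: 19.4
tcp_pos: [0.5435, -0.0585, 0.1231]
orientation: [[-0.995, -0.099, -0.0], [-0.099, 0.995, -0.0], [0.0, -0.0, -1.0]]
wrist_force: [0.0, -5.1, -3.5]
grip_width: 0.459
grip_force: 61.6
```

```bash
python3 r.py
```

```text
t 19.55 [ 0.54348 -0.0585   0.12312] s -0.11169 F [ 0.26 -4.29 -3.35] Frack_y -4.3
```

Call:
{"method": "carry_out", "body": {
  "plan": [
    [0,0,0,0,0,-0.003,1],
    [0,0,0,0,0,-0.008,1],
    [0,0,0,0,0,-0.014,1],
    [0,0,0,0,0,-0.021,1],
    [0,0,0,0,0,-0.028,1],
    [0,0,0,0,0,-0.038,1],
    [0,0,0,0,0,-0.048,1],
    [0,0,0,0,0,-0.055,1],
    [0,0,0,0,0,-0.055,1]
  ]
}}

```text
time_s: 20.5
tcp_pos: [0.5443, -0.0585, 0.1796]
orientation: [[-0.995, -0.099, 0.002], [-0.099, 0.995, -0.0], [-0.002, -0.0, -1.0]]
wrist_force: [0.7, -0.4, -1.1]
grip_width: 0.462
grip_force: 61.8
```

Call:
{"method": "carry_out", "body": {
  "plan": [
    [0,0,0,0,0.006,0,1],
    [0,0,0,0,0.018,0,1],
    [0,0,0,0,0.032,0,1],
    [0,0,0,0,0.044,0,1],
    [0,0,0,0,0.052,0,1],
    [0,0,0,0,0.0552,0,1],
    [0,0,0,0,0.0552,0,1],
    [0,0,0,0,0.0552,0,1],
    [0,0,0,0,0.0552,0,1]
  ]
}}

```text
time_s: 21.4
tcp_pos: [0.5383, -0.0039, 0.1783]
orientation: [[-0.995, -0.099, 0.0], [-0.099, 0.995, -0.0], [-0.0, -0.0, -1.0]]
wrist_force: [0.8, 0.2, -1.4]
grip_width: 0.458
grip_force: 61.8
```

```bash
python3 r.py
python3 - <<'E'
from h import *
import cv2
c=camera("scene"); cv2.imwrite("pics/s5.png",cv2.resize(c["image"][120:240,190:350,::-1],(800,600),interpolation=cv2.INTER_CUBIC))
E
```

```text
t 21.55 [ 0.53821 -0.00391  0.17829] s -0.05685 F [ 0.4   0.22 -1.55] Frack_y 0.18
```

View pics/s5.png

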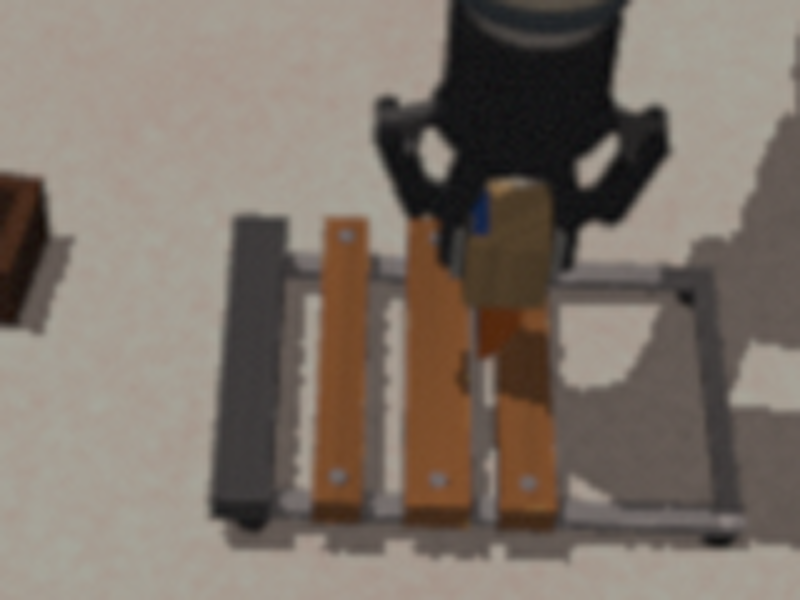

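The toe (495,335) is over gap 3, and gaps 1 and 2 look equal. Lower it and feel towards bar 2.

Call:
{"method": "carry_out", "body": {
  "plan": [
    [0,0,0,0,0,0.005,1],
    [0,0,0,0,0,0.012,1],
    [0,0,0,0,0,0.019,1],
    [0,0,0,0,0,0.024,1],
    [0,0,0,0,0,0.026,1],
    [0,0,0,0,0,0.026,1],
    [0,0,0,0,-0.0005,0.026,1],
    [0,0,0,0,-0.0012,0.026,1],
    [0,0,0,0,-0.0012,0.026,1],
    [0,0,0,0,-0.0012,0.026,1]
  ]
}}

```text
time_s: 22.65
tcp_pos: [0.5384, -0.0048, 0.1525]
orientation: [[-0.995, -0.099, 0.0], [-0.099, 0.995, -0.0], [-0.0, -0.0, -1.0]]
wrist_force: [1.3, -0.6, -1.5]
grip_width: 0.463
grip_force: 61.8
```

```bash
python3 r.py
```

```text
t 22.8 [ 0.53834 -0.00476  0.15243] s -0.05771 F [ 0.63 -0.19 -1.71] Frack_y -0.25
```

Call:
{"method": "carry_out", "body": {
  "plan": [
    [0,0,0,0,-0.0004,0,1],
    [0,0,0,0,-0.0004,0,1],
    [0,0,0,0,-0.0004,0,1]
  ]
}}

```text
time_s: 23.15
tcp_pos: [0.5383, -0.0052, 0.1523]
orientation: [[-0.995, -0.099, 0.0], [-0.099, 0.995, 0.0], [-0.0, 0.0, -1.0]]
wrist_force: [-1.0, -0.0, -1.6]
grip_width: 0.459
grip_force: 61.8
```

```bash
python3 r.py
```

```text
t 23.3 [ 0.53832 -0.00515  0.15229] s -0.0581 F [-0.21 -0.2  -1.76] Frack_y -0.17
```

Call:
{"method": "carry_out", "body": {
  "plan": [
    [0,0,0,0,-0.0003,0,1],
    [0,0,0,0,-0.0003,0,1],
    [0,0,0,0,-0.0003,0,1]
  ]
}}

```text
time_s: 23.65
tcp_pos: [0.5384, -0.0055, 0.1523]
orientation: [[-0.995, -0.099, -0.0], [-0.099, 0.995, 0.0], [0.0, 0.0, -1.0]]
wrist_force: [0.9, -0.3, -1.6]
grip_width: 0.459
grip_force: 61.8
```

```bash
python3 r.py
```

```text
t 23.8 [ 0.53835 -0.00545  0.15227] s -0.05839 F [ 0.18 -0.42 -1.97] Frack_y -0.43
```

Call:
{"method": "carry_out", "body": {
  "plan": [
    [0,0,0,0,-0.0003,0,1],
    [0,0,0,0,-0.0003,0,1],
    [0,0,0,0,-0.0003,0,1]
  ]
}}

```text
time_s: 24.15
tcp_pos: [0.5384, -0.0057, 0.1523]
orientation: [[-0.995, -0.099, -0.0], [-0.099, 0.995, 0.0], [0.0, 0.0, -1.0]]
wrist_force: [-0.2, 0.5, -2.2]
grip_width: 0.46
grip_force: 61.8
```

```bash
python3 r.py
```

```text
t 24.3 [ 0.53836 -0.00567  0.15228] s -0.05862 F [-0.19  1.17 -1.85] Frack_y 1.18
```

Contact is at s = -0.0585, as predicted. Push down.

Call:
{"method": "carry_out", "body": {
  "plan": [
    [0,0,0,0,0.0002,0.0015,1],
    [0,0,0,0,0.0002,0.003,1],
    [0,0,0,0,0.0002,0.0045,1],
    [0,0,0,0,0.0002,0.006,1],
    [0,0,0,0,0.0002,0.0075,1],
    [0,0,0,0,0.0002,0.009,1],
    [0,0,0,0,0.0002,0.0105,1],
    [0,0,0,0,0.0002,0.012,1],
    [0,0,0,0,0.0002,0.0135,1],
    [0,0,0,0,0.0002,0.015,1]
  ]
}}

```text
time_s: 25.35
tcp_pos: [0.5387, -0.0056, 0.1375]
orientation: [[-0.995, -0.099, 0.001], [-0.099, 0.995, -0.0], [-0.001, -0.0, -1.0]]
wrist_force: [1.3, -0.1, 1.9]
grip_width: 0.463
grip_force: 62.1
```

```bash
python3 r.py
```

```text
t 25.5 [ 0.53864 -0.00558  0.1373 ] s -0.05856 F [ 1.41 -0.88  0.38] Frack_y -1.02
```

Call:
{"method": "carry_out", "body": {
  "plan": [
    [0,0,0,0,0,0.0015,1],
    [0,0,0,0,0,0.003,1],
    [0,0,0,0,0,0.0045,1],
    [0,0,0,0,0,0.006,1],
    [0,0,0,0,0,0.0075,1],
    [0,0,0,0,0,0.009,1],
    [0,0,0,0,0,0.0105,1],
    [0,0,0,0,0,0.012,1],
    [0,0,0,0,0,0.0135,1],
    [0,0,0,0,0,0.0143,1]
  ]
}}

```text
time_s: 26.55
tcp_pos: [0.5383, -0.0056, 0.1228]
orientation: [[-0.995, -0.099, -0.0], [-0.099, 0.995, -0.0], [0.0, -0.0, -1.0]]
wrist_force: [0.5, -2.3, -0.5]
grip_width: 0.459
grip_force: 62.0
```

Call:
{"method": "carry_out", "body": {
  "plan": [
    [0,0,0,0,0,0,1],
    [0,0,0,0,0,0,1]
  ]
}}

```text
time_s: 26.75
tcp_pos: [0.5382, -0.0056, 0.1228]
orientation: [[-0.995, -0.099, -0.0], [-0.099, 0.995, -0.0], [0.0, -0.0, -1.0]]
wrist_force: [-0.4, -2.3, -3.2]
grip_width: 0.458
grip_force: 61.7
```

```bash
python3 r.py
```

```text
t 26.9 [ 0.53822 -0.00558  0.12287] s -0.05852 F [ 0.13 -2.6  -3.16] Frack_y -2.6
```

Gap 3 is filled. Lift and carry the block back over the stand.

Call:
{"method": "carry_out", "body": {
  "plan": [
    [0,0,0,0,0,-0.003,1],
    [0,0,0,0,0,-0.008,1],
    [0,0,0,0,0,-0.014,1],
    [0,0,0,0,0,-0.021,1],
    [0,0,0,0,0,-0.03,1],
    [0,0,0,0,0,-0.044,1],
    [0,0,0,0,0,-0.06,1],
    [0,0,0,0,0,-0.072,1],
    [0,0,0,0,0,-0.076,1],
    [0,0,0,0,0,-0.076,1]
  ]
}}

```text
time_s: 27.95
tcp_pos: [0.5387, -0.0055, 0.1999]
orientation: [[-0.995, -0.099, 0.002], [-0.099, 0.995, -0.0], [-0.002, -0.0, -1.0]]
wrist_force: [0.2, 0.2, -1.7]
grip_width: 0.46
grip_force: 61.7
```

Call:
{"method": "carry_out", "body": {
  "plan": [
    [0,0,0.01,0.005,-0.0176,0,1],
    [0,0,0.03,0.0155,-0.055,0,1],
    [0,0,0.05,0.0265,-0.094,0,1],
    [0,0,0.07,0.0378,-0.134,0,1],
    [0,0,0.09,0.0491,-0.174,0,1],
    [0,0,0.11,0.0598,-0.212,0,1],
    [0,0,0.13,0.0688,-0.244,0,1],
    [0,0,0.145,0.0747,-0.265,0,1],
    [0,0,0.149,0.0775,-0.2747,0,1],
    [0,0,0.149,0.0775,-0.2747,0,1]
  ]
}}

```text
time_s: 28.95
tcp_pos: [0.488, -0.2872, 0.1984]
orientation: [[-0.999, 0.051, -0.001], [0.051, 0.999, 0.0], [0.001, 0.0, -1.0]]
wrist_force: [0.2, 0.7, -1.8]
grip_width: 0.465
grip_force: 61.7
```

Call:
{"method": "carry_out", "body": {
  "plan": [
    [0,0,0,0,0,0,1],
    [0,0,0,0,0,0,1],
    [0,0,0,0,0,0,1],
    [0,0,0,0,0,0,1]
  ]
}}

```text
time_s: 29.35
tcp_pos: [0.4887, -0.2858, 0.199]
orientation: [[-0.999, 0.049, 0.0], [0.049, 0.999, 0.0], [-0.0, 0.0, -1.0]]
wrist_force: [0.0, 0.2, -1.3]
grip_width: 0.461
grip_force: 61.7
```

```bash
python3 r.py
python3 - <<'E'
from h import *
import cv2
c=camera("top"); a=c["image"][165:260,160:370,::-1]
cv2.imwrite("pics/s6.png",cv2.convertScaleAbs(cv2.resize(a,None,fx=3.8,fy=3.8,interpolation=cv2.INTER_CUBIC),alpha=1.6))
E
```

```text
t 29.5 [ 0.48863 -0.28605  0.19904] s -0.33273 F [ 0.27  0.01 -1.36] Frack_y -0.02
```

View pics/s6.png

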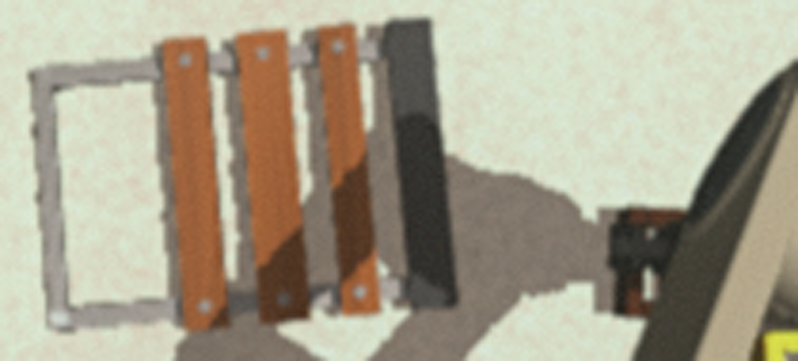

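The three gaps look equal: about 30 px each, at columns 370, 302 and 222 along the top edge. The block is over the stand, so lower it in.

Call:
{"method": "carry_out", "body": {
  "plan": [
    [0,0,0,0,-0.0005,0.008,1],
    [0,0,0,0,-0.0005,0.018,1],
    [0,0,0,0,-0.0005,0.027,1],
    [0,0,0,0,-0.0005,0.034,1],
    [0,0,0,0,-0.0005,0.042,1],
    [0,0,0,0,-0.0005,0.05,1],
    [0,0,0,0,-0.0005,0.058,1],
    [0,0,0,0,-0.0005,0.065,1],
    [0,0,0,0,-0.0005,0.07,1],
    [0,0,0,0,-0.0005,0.07,1]
  ]
}}

```text
time_s: 30.6
tcp_pos: [0.4881, -0.2869, 0.1282]
orientation: [[-0.999, 0.05, -0.001], [0.05, 0.999, 0.001], [0.001, 0.001, -1.0]]
wrist_force: [-0.0, 0.1, -1.8]
grip_width: 0.46
grip_force: 61.7
```

Call:
{"method": "carry_out", "body": {
  "plan": [
    [0,0,0,0,0,0.001,1],
    [0,0,0,0,0,0.002,1],
    [0,0,0,0,0,0.003,1],
    [0,0,0,0,0,0.0035,1],
    [0,0,0,0,0,0.0035,1]
  ]
}}

```text
time_s: 31.1
tcp_pos: [0.4884, -0.2871, 0.1255]
orientation: [[-0.999, 0.05, 0.0], [0.05, 0.999, -0.0], [-0.0, -0.0, -1.0]]
wrist_force: [-0.6, 1.2, -2.0]
grip_width: 0.464
grip_force: 61.7
```

```bash
python3 r.py
```

```text
t 31.25 [ 0.48843 -0.28708  0.12554] s -0.33373 F [-0.08  0.63 -1.7 ] Frack_y 0.64
```

Call:
{"method": "carry_out", "body": {
  "plan": [
    [0,0,0,0,0.0003,0.0005,1],
    [0,0,0,0,0.0003,0.0009,1],
    [0,0,0,0,0.0003,0.0009,1],
    [0,0,0,0,0.0003,0.0009,0.4],
    [0,0,0,0,0.0003,0.0009,0.2],
    [0,0,0,0,0.0003,0.0009,0],
    [0,0,0,0,0.0003,0.0009,0],
    [0,0,0,0,0.0003,0.0009,0],
    [0,0,0,0,0.0003,0.0009,0],
    [0,0,0,0,0.0003,0.0009,0]
  ]
}}

```text
time_s: 32.3
tcp_pos: [0.4885, -0.2868, 0.1246]
orientation: [[-0.999, 0.05, 0.0], [0.05, 0.999, -0.0], [-0.0, -0.0, -1.0]]
wrist_force: [0.3, 0.3, 0.1]
grip_width: 0.997
grip_force: 0.0
```

Call:
{"method": "carry_out", "body": {
  "plan": [
    [0,0,0,0,0,-0.01,0],
    [0,0,0,0,0,-0.03,0],
    [0,0,0,0,0,-0.055,0],
    [0,0,0,0,0,-0.085,0],
    [0,0,0,0,0,-0.115,0],
    [0,0,0,-0.03,0,-0.15,0],
    [0,0,0,0,0.04,-0.16,0],
    [0,0,0,0,0.08,-0.16,0],
    [0,0,0,0,0.12,-0.16,0],
    [0,0,0,0,0.16,-0.16,0]
  ]
}}

```text
time_s: 33.3
tcp_pos: [0.4961, -0.1256, 0.2857]
orientation: [[-0.999, 0.05, 0.001], [0.05, 0.999, -0.0], [-0.001, -0.0, -1.0]]
wrist_force: [0.4, -0.2, -0.6]
grip_width: 0.997
grip_force: 0.0
```

Call:
{"method": "carry_out", "body": {
  "plan": [
    [0,0,0,0,0.045,0,0],
    [0,0,0,0,0.09,0,0],
    [0,0,0,0,0.135,0,0],
    [0,0,0,0,0.18,0,0],
    [0,0,0,0,0.225,0,0],
    [0,0,0,0,0.27,0,0],
    [0,0,0,0,0.315,0,0],
    [0,0,0,0,0.36,0,0],
    [0,0,0,0,0.36,0,0],
    [0,0,0,0,0.36,0,0]
  ]
}}

```text
time_s: 34.3
tcp_pos: [0.514, 0.2334, 0.285]
orientation: [[-0.999, 0.047, 0.0], [0.047, 0.999, -0.0], [-0.0, -0.0, -1.0]]
wrist_force: [0.2, -0.4, -0.1]
grip_width: 1.001
grip_force: 0.0
```

```bash
python3 r.py
python3 - <<'E'
from h import *
import cv2
c=camera("top"); a=c["image"][165:260,160:370,::-1]
cv2.imwrite("pics/s7.png",cv2.convertScaleAbs(cv2.resize(a,None,fx=3.8,fy=3.8,interpolation=cv2.INTER_CUBIC),alpha=1.6))
E
```

```text
t 34.45 [0.51407 0.23228 0.28487] s 0.18056 F [-0.29 -0.26 -0.17] Frack_y -0.23
```

View pics/s7.png

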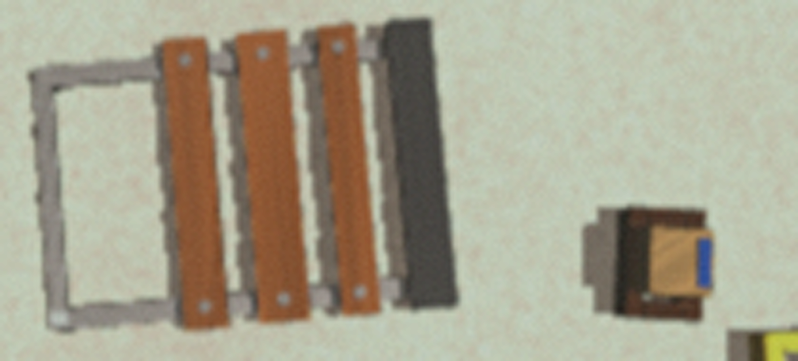

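The block hangs in its stand (682,262) as at the start, and the three gaps are even. Hand in.

```bash
python3 -c "
from rig import arm
print(arm.finish_job())"
```

```text
the job is handed in; nothing more can be done
None
```

The job is handed in at about 34.5 s, with no verdict returned: all three gaps were set by the block (they look even in the final picture) and it is back in its stand, released, jars and bottle untouched; I viewed 11 pictures, one over the limit of 10.

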